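Click the sample box lid shut, section by section

TASK

The lid of the clear-windowed sample box is not snapped on: the four taped sections of its rim stand up. Press them down with a fingertip until each clicks shut flush with the lid, one at a time, starting with the yellow one and working round clockwise as seen from above (yellow, purple, green, red). Do not lift, tip or shove the box or crush it with hard force, leave everything else on the bench alone, and finish clear of it all.

Things in the scene. Friction and masses are not known exactly. Their poses are not given: they have to be found in the camera images.
- box: white plastic sample box, loose on the bench, 0.7 to 1 kg, at any yaw; base 130 x 130 mm, lid 140 x 140 mm over all, lid top 60 mm above the bench. Origin: centre of its underside, z up. Between four grey lid corners (28 mm square, already seated) lie four rim sections: yellow on its -x side, purple +y, green +x, red -y (clockwise from above)
- lid_centre (a point): middle of the top of the lid's fixed clear window (84 x 84 mm, tube caps seen through it), 60 mm above the box's underside
- section_yellow (a joint): hinge angle (rad) of the yellow-taped rim section: plate 81 mm along the rim, 28 mm deep, 4 mm thick, hinged at the window's edge 42 mm from the box centre. 0 = standing open as at the start (outer edge 11 mm high), grows as pressed, 0.42 = shut, flush at 60 mm. Press its outer half down: it resists with 6 to 9 N at first, then less, and beyond about 0.26 snaps shut and stays; released before that it springs open
- yellow_press (a point): where to press: on the yellow section's top face, halfway along, 20 mm out from its hinge (62 mm from the box centre and 60 mm high when shut, about 68 mm high when open). Moves with the section
- section_purple (a joint): hinge angle (rad) of the purple-taped rim section: plate 81 mm along the rim, 28 mm deep, 4 mm thick, hinged at the window's edge 42 mm from the box centre. 0 = standing open as at the start (outer edge 11 mm high), grows as pressed, 0.42 = shut, flush at 60 mm. Press its outer half down: it resists with 6 to 9 N at first, then less, and beyond about 0.26 snaps shut and stays; released before that it springs open
- purple_press (a point): where to press: on the purple section's top face, halfway along, 20 mm out from its hinge (62 mm from the box centre and 60 mm high when shut, about 68 mm high when open). Moves with the section
- section_green (a joint): hinge angle (rad) of the green-taped rim section: plate 81 mm along the rim, 28 mm deep, 4 mm thick, hinged at the window's edge 42 mm from the box centre. 0 = standing open as at the start (outer edge 11 mm high), grows as pressed, 0.42 = shut, flush at 60 mm. Press its outer half down: it resists with 6 to 9 N at first, then less, and beyond about 0.26 snaps shut and stays; released before that it springs open
- green_press (a point): where to press: on the green section's top face, halfway along, 20 mm out from its hinge (62 mm from the box centre and 60 mm high when shut, about 68 mm high when open). Moves with the section
- section_red (a joint): hinge angle (rad) of the red-taped rim section: plate 81 mm along the rim, 28 mm deep, 4 mm thick, hinged at the window's edge 42 mm from the box centre. 0 = standing open as at the start (outer edge 11 mm high), grows as pressed, 0.42 = shut, flush at 60 mm. Press its outer half down: it resists with 6 to 9 N at first, then less, and beyond about 0.26 snaps shut and stays; released before that it springs open
- red_press (a point): where to press: on the red section's top face, halfway along, 20 mm out from its hinge (62 mm from the box centre and 60 mm high when shut, about 68 mm high when open). Moves with the section
- vial: small sample jar with a blue cap, 28 mm wide, 55 mm tall, standing near the box. Bystander, loose; origin at the centre of its underside.
- marker: marker pen, white with a black cap, 125 mm long, 15 mm thick, lying near the box (long axis its x). Bystander, loose; origin at the centre of its underside.
- strip: strip of eight small tubes with green and pink caps, 78 mm long, 10 mm wide, 24 mm tall, near the box (long axis its x). Bystander, loose; origin at the centre of its underside.
- rack: white well rack 85 x 125 mm, 28 mm tall, on the right of the bench. Bystander, loose; origin at the centre of its underside.
- carton: closed white fibreboard carton with purple and yellow tape, 133 x 133 mm, 52 mm tall, on the left of the bench; not the sample box. Bystander, loose; origin at the centre of its underside.
- tape: roll of green tape lying flat, 72 mm across, 18 mm tall, left of the bench. Bystander, loose; origin at the centre of its underside.
- reagent: bottle with an orange cap, 60 mm wide, 120 mm tall, right of the bench. Bystander, loose; origin at the centre of its underside.

How it is judged (in metres and radians):
On the way, in this order (a step that is already met when the one before it is completed fails the run):
1. the yellow section is clicked shut, the later ones not yet (value of joint section_yellow above 0.36 rad), for 0.2 s.
2. the purple section is clicked shut, the later ones not yet (value of joint section_purple above 0.36 rad), for 0.2 s.
3. the green section is clicked shut, the later ones not yet (value of joint section_green above 0.36 rad), for 0.2 s.
4. the red section is clicked shut (value of joint section_red above 0.36 rad), for 0.2 s.
At the end, for the whole second after the job is handed in: all four rim sections are shut (within 0.06 rad, about 1.7 mm at the outer edge), the box stands upright and at rest on the bench within 40 mm of where it was, and every other thing is within 25 mm of where it was (value of joint each of section_yellow, section_purple, section_green, section_red above 0.36 rad and distance of box from where it was at the start of the episode below 0.04 m and height (world z) of box below 0.005 m and angle between box's own z axis and vertical below 0.05 rad and linear speed of box below 0.02 m/s and distance of each of vial, marker, strip, rack, carton, tape, reagent from where it was at the start of the episode below 0.025 m); the robot touches nothing.
It fails at once if the sample box is lifted or tipped (height (world z) of box above 0.012 m or angle between box's own z axis and vertical above 0.12 rad).
It fails at once if the sample box is shoved more than 40 mm from where it stood (distance of box from where it was at the start of the episode above 0.04 m).
It fails at once if the box is leaned on with more than 80 N (contact force between any of the fingers, the arm and box above 80 N).
It fails at once if another thing on the bench is moved more than 25 mm, lifted or knocked over (distance of any of vial, marker, strip, rack, carton, tape, reagent from where it was at the start of the episode above 0.025 m or angle between any of vial, marker, strip, rack, carton, tape, reagent's own z axis and vertical above 0.4 rad).
It also fails if it takes over 48 s, if anything falls off the work surface, if the arm or the gripper's body presses on something with over 40 N, if the wrist force passes 120 N, or if a joint passes its speed limit or range.

ROBOT

A 7-joint arm with a two-finger parallel gripper is mounted at the origin on the work surface. World frame = base frame: x ahead of the robot, y to its left, z up, the work surface at z = 0. Lengths are in mm, angles in rad, forces in N, time in s.
With the tool pointing down it reaches from about 425 to 800 mm from the base axis. Payload 8.3 kg.
Tool frame: the origin (TCP) lies midway between the tips of the shut fingers; the grasp point (between the pads) lies 19 mm behind it; z points along the fingers, x is the direction in which the jaws open and shut, and the axes are right-handed (so a half turn about z gives the same grasp; the last joint's range is limited). The gripper opens to 85 mm and grips with 20 to 120 N. Pads are 22 mm wide; open, the fingers measure 114 mm over their backs; the gripper's body (76 mm by 85 mm) begins 54 mm behind the grasp point. The pads swing forward as they close: fully open they stand 13 mm farther back than shut.
Start: joints at [-1.243, 0.383, 0.016, 1.37, -0.006, 1.388, -0.046], TCP at [238.028, 577.88, 231.279] pointing down, gripper open.
Joint ranges: [-2.95, 2.95], [-0.25, 2.06], [-1.52, 1.56], [0.18, 2.33], [-1.44, 4.58], [0.02, 2.06], [-3.01, 3.01]. Speed limits (rad/s): [2.39, 2.39, 3.01, 3.01, 3.14, 3.14, 3.14].

INTERFACE

Orientations are given as a unit quaternion [x, y, z, w].
In Python, from rig import bot gives the robot as it stands.
- The arm moves only by the tool play_rows, never from a script. Its argument "deltas" is a list of rows, each an object of numbers: "gripper": the opening, from 0 (shut) to 1 (fully open); "dx", "dy", "dz": the shift along the tool's x, y, z scaled (see below); "rx", "ry", "rz": the turn, a rotation vector about the tool's x, y, z scaled (see below). A call has 1 to 5 rows; each row is the pose to reach, as a shift and turn from the pose measured when the call began, along the tool's axes at that moment; what a row does not reach only later rows make up. The controller multiplies each number of a shift by 0.2 m and each number of a turn by pi/2 rad. A row lasts 1/10 s, in which the tool goes at most 50 mm and 8.59 degrees, less where a joint would pass 70% of its speed; a pose out of reach is approached as far as the arm can. A call with a number of a shift or a turn outside -1 to 1 is refused whole. A call with a gripper value outside its range is refused whole. The fingers move at their own pace and stop on an object; "newtons" is the grip in N (left out, the last holds). Time passes only in rows, so rows that repeat a pose let the fingers close. It gives the time, the measured TCP pose, the force and the opening at its end, in the units of the state.
- bot.observe(): the state, without advancing time (a new reading comes with each control period).
- bot.get_image(name): name is "scene" or "top" or "wrist"; returns a dict with "frame" (400x640x3 uint8, red, green, blue), "fx", "fy", "cx", "cy" (pixels), "world_from_camera" (4x4, takes a point from camera to world coordinates); the wrist camera has in their place "T_tool_cam" (4x4, takes a point from camera to tool coordinates, whose origin is the TCP and whose axes are the tool frame's). Camera axes: x right, y down, z forward; pixel columns grow to the right and rows downward; lengths in mm; the calibration is good to about 2 mm. The wrist camera is an equidistant fisheye: a pixel r from the principal point sees the ray r / f radians off the axis. A picture is of the moment at which its call begins: read the wrist's pose just before it. There is no depth.
- bot.job_done(): hands the job in, once; it reports no verdict.
Trained networks look in the newest picture that a camera, given by its name, has taken for a name from the list of things; names that differ only in an ending like _2 or _b are one class to them, and where a whole thing is asked for, a point or a joint stands for the part that bears it (a point fixed in the world has none). Each returns a list of dicts, best first, with "p" (0 to 1); they miss things now and then, are a little off and sometimes report something else, mostly with a low value. They report only what shows in the picture. A call takes as long as a camera call.
- bot.regions_of(camera, name): "region" (400x640 bool, what is visible of it).
- bot.landmark_of(camera, name): "at" ([x, y, z] in mm, in world coordinates, good to about 4 mm: a listed point, or the origin of a listed thing).
The state is a dict: "time_s": time; "qpos": joint angles; "joint_vel": joint speeds; "joint_torque": joint torques, N m; "ee_pos": TCP position; "tcp_rot": TCP orientation; "contact_force": force on the tool from outside, world axes, zero at the start; "ft_torque": the same for the moment, N m; "opening": finger opening in mm.
Only numpy, scipy, OpenCV 4.12 (cv2) and the standard library are available. Lean on these libraries where they do the work, as an engineer would, in place of code of your own. Each camera call takes 0.05 s, during which the arm holds its last target.

## Working session

There is one attempt and no reset: what is moved stays moved. The work goes in short steps, Python scripts to look and compute and a tool call to move; the robot and the scene stay as the last step left them, time stands still between calls to the robot, and variables do not carry over. Pictures are saved under pics/ and viewed, and the job is handed in when it is done.

Besides the shell and the picture viewer there is one more tool, called after "Request:" as a command line: name --argument value ..., lists and objects as JSON in quotes. play_rows: Moves the arm, as the interface text tells. Its arguments: {"type":"object","properties":{"deltas":{"type":"array","items":{"type":"object","properties":{"gripper":{"type":"number"},"dx":{"type":"number","minimum":-1,"maximum":1},"dy":{"type":"number","minimum":-1,"maximum":1},"dz":{"type":"number","minimum":-1,"maximum":1},"rx":{"type":"number","minimum":-1,"maximum":1},"ry":{"type":"number","minimum":-1,"maximum":1},"rz":{"type":"number","minimum":-1,"maximum":1}}}},"newtons":{"type":"number"}},"required":["deltas"]}

```bash
mkdir -p pics
python3 - <<'E'
from rig import bot
import cv2,numpy as np
s=bot.observe();print({k:np.round(v,3).tolist() for k,v in s.items()})
for c in("top","scene"):
    im=bot.get_image(c);cv2.imwrite(f"pics/{c}0.png",im["frame"][:,:,::-1])
    print(c,im["fx"],np.round(im["world_from_camera"],3).tolist())
    for n in["box","lid_centre","yellow_press","purple_press","green_press","red_press","vial","marker","strip","carton","rack","tape","reagent"]:
        print(n,[(np.round(d["at"]).tolist(),round(d["p"],2)) for d in bot.landmark_of(c,n)[:2]])
E
```

```text
{'time_s': 0.0, 'qpos': [-1.243, 0.384, 0.016, 1.371, -0.006, 1.388, -0.046], 'joint_vel': [-0.0, 0.001, -0.001, 0.001, -0.001, 0.001, -0.002], 'joint_torque': [0.001, -62.76, 0.844, -37.181, 0.016, 0.014, -0.0], 'ee_pos': [237.822, 577.425, 230.272], 'tcp_rot': [0.831, 0.556, -0.001, 0.001], 'contact_force': [0.469, 0.428, -0.292], 'ft_torque': [0.029, 0.033, 0.018], 'opening': 85.767}
top 503.5483751276196 [[0.018, -0.987, 0.157, 313.436], [-1.0, -0.021, -0.015, -6.109], [0.018, -0.157, -0.987, 1441.092], [0.0, 0.0, 0.0, 1.0]]
box [([544.0, -96.0, 3.0], 0.88)]
lid_centre [([544.0, -99.0, 59.0], 0.76)]
yellow_press [([512.0, -49.0, 66.0], 0.9), ([577.0, -149.0, 67.0], 0.53)]
purple_press [([596.0, -64.0, 67.0], 0.81)]
green_press [([577.0, -147.0, 67.0], 0.52)]
red_press [([493.0, -134.0, 67.0], 0.79)]
vial [([514.0, -48.0, 70.0], 0.73), ([624.0, -212.0, 0.0], 0.48)]
marker [([672.0, -44.0, 0.0], 0.8), ([566.0, 462.0, -1.0], 0.53)]
strip [([567.0, 460.0, -0.0], 0.49), ([419.0, -146.0, 1.0], 0.39)]
carton [([567.0, 461.0, -2.0], 0.7)]
rack [([612.0, -441.0, -3.0], 0.67)]
tape [([354.
[... 262 characters left out ...]
4.0], 0.63)]
lid_centre [([546.0, -99.0, 57.0], 0.87), ([402.0, -487.0, -1.0], 0.51)]
yellow_press [([509.0, -48.0, 69.0], 0.65), ([593.0, -63.0, 70.0], 0.56)]
purple_press [([593.0, -65.0, 71.0], 0.68), ([401.0, -487.0, 1.0], 0.28)]
green_press [([578.0, -151.0, 66.0], 0.76)]
red_press [([492.0, -135.0, 67.0], 0.75), ([595.0, -64.0, 71.0], 0.67)]
vial [([617.0, -210.0, 2.0], 0.53)]
marker [([545.0, -100.0, 60.0], 0.69), ([678.0, -45.0, -1.0], 0.55)]
strip [([417.0, -144.0, -0.0], 0.55), ([512.0, -47.0, 68.0], 0.43)]
carton [([565.0, 464.0, 2.0], 0.85)]
rack [([612.0, -438.0, 2.0], 0.89), ([404.0, -486.0, 1.0], 0.69)]
tape [([356.0, 413.0, -4.0], 0.68)]
reagent [([400.0, -488.0, 1.0], 0.64)]
```

View pics/top0.png

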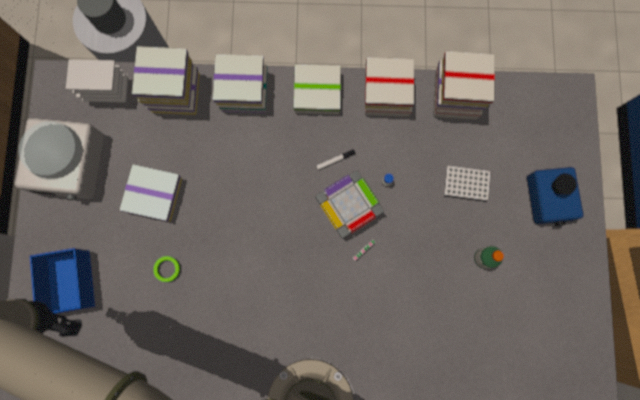

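View pics/scene0.png

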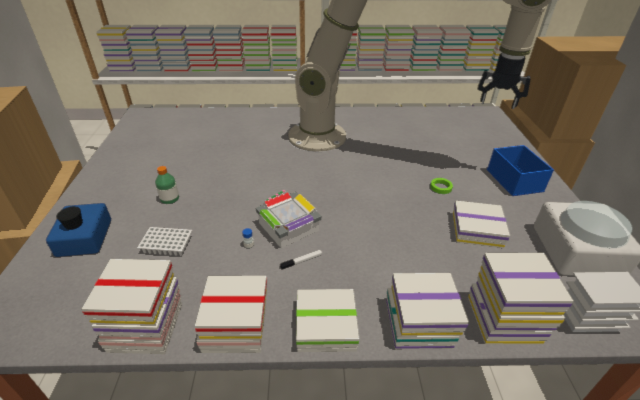

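The top view shows the box near (350,205), with yellow at (331,213), purple (340,185), green (368,193) and red (361,221). The vial at (389,180), the strip at (363,250) and the marker at (336,160) are all clear of the rim. The landmarks agree with each other: opposite press points are 121 and 124 mm apart, close to the nominal 124. The arm goes over at its current height with the fingers shut.

Request:
play_rows --deltas '[{"dx": -0.9, "dy": 0.93, "dz": 0, "gripper": 0}, {"dx": -0.9, "dy": 0.93, "dz": 0, "gripper": 0}, {"dx": -0.9, "dy": 0.93, "dz": 0, "gripper": 0}, {"dx": -0.9, "dy": 0.93, "dz": 0, "gripper": 0}, {"dx": -0.9, "dy": 0.93, "dz": 0, "gripper": 0}]'

```text
invalid input at $.deltas[0]: expected keys gripper, dx, dy, dz, rx, ry, rz
```

Request:
play_rows --deltas '[{"dx": -0.9, "dy": 0.93, "dz": 0, "gripper": 0}, {"dx": -0.9, "dy": 0.93, "dz": 0, "gripper": 0}, {"dx": -0.9, "dy": 0.93, "dz": 0, "gripper": 0}, {"dx": -0.9, "dy": 0.93, "dz": 0, "gripper": 0}, {"dx": -0.9, "dy": 0.93, "dz": 0, "gripper": 0}]'

```text
invalid input at $.deltas[0]: expected keys gripper, dx, dy, dz, rx, ry, rz
```

Request:
play_rows --deltas '[{"dx": -0.9, "dy": 0.93, "dz": 0, "rx": 0, "ry": 0, "rz": 0, "gripper": 0}, {"dx": -0.9, "dy": 0.93, "dz": 0, "rx": 0, "ry": 0, "rz": 0, "gripper": 0}, {"dx": -0.9, "dy": 0.93, "dz": 0, "rx": 0, "ry": 0, "rz": 0, "gripper": 0}, {"dx": -0.9, "dy": 0.93, "dz": 0, "rx": 0, "ry": 0, "rz": 0, "gripper": 0}, {"dx": -0.9, "dy": 0.93, "dz": 0, "rx": 0, "ry": 0, "rz": 0, "gripper": 0}]'

```text
time_s: 1.9
ee_pos: [338.4, 346.8, 231.5]
tcp_rot: [0.831, 0.556, 0.0, -0.0]
contact_force: [0.7, -0.4, -0.5]
opening: 12.2
```

Request:
play_rows --deltas '[{"dx": -0.85, "dy": 0.87, "dz": 0, "rx": 0, "ry": 0, "rz": 0, "gripper": 0}, {"dx": -0.85, "dy": 0.87, "dz": 0, "rx": 0, "ry": 0, "rz": 0, "gripper": 0}, {"dx": -0.85, "dy": 0.87, "dz": 0, "rx": 0, "ry": 0, "rz": 0, "gripper": 0}, {"dx": -0.85, "dy": 0.87, "dz": 0, "rx": 0, "ry": 0, "rz": 0, "gripper": 0}, {"dx": -0.85, "dy": 0.87, "dz": 0, "rx": 0, "ry": 0, "rz": 0, "gripper": 0}]'

```text
time_s: 2.4
ee_pos: [435.2, 120.8, 231.8]
tcp_rot: [0.831, 0.556, 0.001, -0.0]
contact_force: [1.0, 0.9, -0.5]
opening: 0.1
```

Request:
play_rows --deltas '[{"dx": -0.636, "dy": 0.664, "dz": 0.4, "rx": 0, "ry": 0, "rz": 0, "gripper": 0}, {"dx": -0.636, "dy": 0.664, "dz": 0.4, "rx": 0, "ry": 0, "rz": 0, "gripper": 0}, {"dx": -0.636, "dy": 0.664, "dz": 0.4, "rx": 0, "ry": 0, "rz": 0, "gripper": 0}, {"dx": -0.636, "dy": 0.664, "dz": 0.4, "rx": 0, "ry": 0, "rz": 0, "gripper": 0}, {"dx": -0.636, "dy": 0.664, "dz": 0.4, "rx": 0, "ry": 0, "rz": 0, "gripper": 0}]'

```text
time_s: 2.9
ee_pos: [509.0, -54.1, 149.6]
tcp_rot: [0.834, 0.552, -0.001, 0.001]
contact_force: [0.5, -0.7, -0.7]
opening: 0.1
```

Run:
```python
from rig import bot
import cv2,numpy as np
s=bot.observe();print(np.round(s["ee_pos"],1),np.round(s["qpos"],2),s["time_s"])
im=bot.get_image("wrist");cv2.imwrite("pics/w1.png",im["frame"][:,:,::-1]);print(im["fx"],np.round(im["T_tool_cam"],2).tolist())
for n in["box","lid_centre","yellow_press","purple_press","green_press","red_press"]:
    print(n,[(np.round(d["at"]).tolist(),round(d["p"],2)) for d in bot.landmark_of("wrist",n)[:2]])
```

```text
[509.  -54.1 149.6] [-0.46  0.22  0.58  1.81 -0.13  1.15  1.33] 2.9
309.70691628693146 [[1.0, 0.0, 0.0, 0.51], [-0.0, 0.95, 0.32, -83.94], [-0.0, -0.32, 0.95, -142.42], [0.0, 0.0, 0.0, 1.0]]
box [([543.0, -100.0, 0.0], 0.89)]
lid_centre [([547.0, -99.0, 59.0], 0.92)]
yellow_press [([512.0, -50.0, 73.0], 0.89)]
purple_press [([592.0, -65.0, 66.0], 0.75)]
green_press [([577.0, -150.0, 69.0], 0.77), ([498.0, -136.0, 66.0], 0.63)]
red_press [([499.0, -133.0, 68.0], 0.74)]
```

View pics/w1.png

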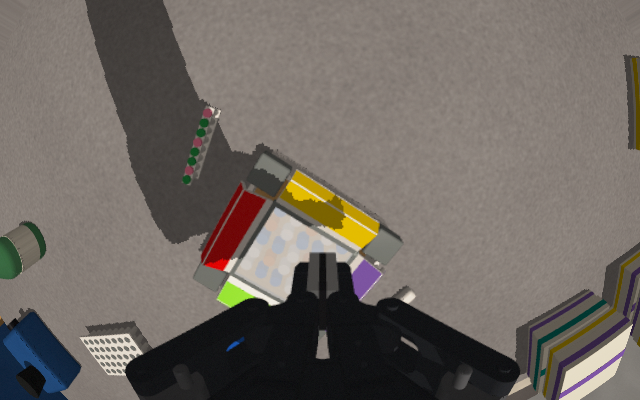

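The wrist view shows the yellow plate at about (330,210), red at (232,225), and purple and green partly behind the fingers. Its landmarks agree with the other two cameras within about 4 mm. The tool goes down over yellow.

Request:
play_rows --deltas '[{"dx": 0.033, "dy": -0.011, "dz": 0.2, "rx": 0, "ry": 0, "rz": 0, "gripper": 0}, {"dx": 0.033, "dy": -0.011, "dz": 0.33, "rx": 0, "ry": 0, "rz": 0, "gripper": 0}, {"dx": 0.033, "dy": -0.011, "dz": 0.33, "rx": 0, "ry": 0, "rz": 0, "gripper": 0}, {"dx": 0.033, "dy": -0.011, "dz": 0.33, "rx": 0, "ry": 0, "rz": 0, "gripper": 0}]'

```text
time_s: 3.65
ee_pos: [510.5, -38.0, 87.2]
tcp_rot: [0.83, 0.557, 0.002, -0.0]
contact_force: [0.6, -0.3, 0.8]
opening: -0.0
```

Request:
play_rows --deltas '[{"dx": -0.043, "dy": 0.013, "dz": 0.03, "rx": 0, "ry": 0, "rz": 0, "gripper": 0}, {"dx": -0.043, "dy": 0.013, "dz": 0.04, "rx": 0, "ry": 0, "rz": 0, "gripper": 0}, {"dx": -0.043, "dy": 0.013, "dz": 0.04, "rx": 0, "ry": 0, "rz": 0, "gripper": 0}, {"dx": -0.043, "dy": 0.013, "dz": 0.04, "rx": 0, "ry": 0, "rz": 0, "gripper": 0}]'

```text
time_s: 4.05
ee_pos: [509.9, -47.1, 79.6]
tcp_rot: [0.83, 0.557, 0.002, -0.0]
contact_force: [0.0, -1.5, 0.3]
opening: 0.2
```

Request:
play_rows --deltas '[{"dx": 0, "dy": 0, "dz": 0.02, "rx": 0, "ry": 0, "rz": 0, "gripper": 0}, {"dx": 0, "dy": 0, "dz": 0.035, "rx": 0, "ry": 0, "rz": 0, "gripper": 0}, {"dx": 0, "dy": 0, "dz": 0.05, "rx": 0, "ry": 0, "rz": 0, "gripper": 0}, {"dx": 0, "dy": 0, "dz": 0.065, "rx": 0, "ry": 0, "rz": 0, "gripper": 0}, {"dx": 0, "dy": 0, "dz": 0.07, "rx": 0, "ry": 0, "rz": 0, "gripper": 0}]'

```text
time_s: 4.55
ee_pos: [509.8, -46.6, 65.2]
tcp_rot: [0.83, 0.558, 0.002, -0.0]
contact_force: [0.1, 0.6, 0.9]
opening: 0.0
```

Request:
play_rows --deltas '[{"dx": 0, "dy": 0, "dz": 0.01, "rx": 0, "ry": 0, "rz": 0, "gripper": 0}, {"dx": 0, "dy": 0, "dz": 0.02, "rx": 0, "ry": 0, "rz": 0, "gripper": 0}, {"dx": 0, "dy": 0, "dz": 0.025, "rx": 0, "ry": 0, "rz": 0, "gripper": 0}, {"dx": 0, "dy": 0, "dz": 0.025, "rx": 0, "ry": 0, "rz": 0, "gripper": 0}]'

```text
time_s: 4.95
ee_pos: [509.7, -46.8, 60.2]
tcp_rot: [0.83, 0.557, 0.002, -0.0]
contact_force: [-0.0, 0.5, -0.6]
opening: 0.0
```

Request:
play_rows --deltas '[{"dx": 0, "dy": 0, "dz": 0.005, "rx": 0, "ry": 0, "rz": 0, "gripper": 0}, {"dx": 0, "dy": 0, "dz": 0.01, "rx": 0, "ry": 0, "rz": 0, "gripper": 0}, {"dx": 0, "dy": 0, "dz": 0.012, "rx": 0, "ry": 0, "rz": 0, "gripper": 0}]'

```text
time_s: 5.25
ee_pos: [510.0, -46.8, 59.6]
tcp_rot: [0.83, 0.557, 0.002, -0.001]
contact_force: [-11.2, 1.4, 25.9]
opening: 0.0
```

Run:
```python
from rig import bot
import cv2,numpy as np
s=bot.observe();print(np.round(s["ee_pos"],1),np.round(s["contact_force"],1),s["time_s"])
im=bot.get_image("wrist");cv2.imwrite("pics/w2.png",im["frame"][:,:,::-1])
f=bot.get_image("scene")["frame"][180:260,240:340,::-1];cv2.imwrite("pics/s2.png",cv2.resize(f,None,fx=6,fy=6,interpolation=3))
```

```text
[510.  -46.8  59.6] [-11.2   1.4  25.9] 5.25
```

View pics/w2.png

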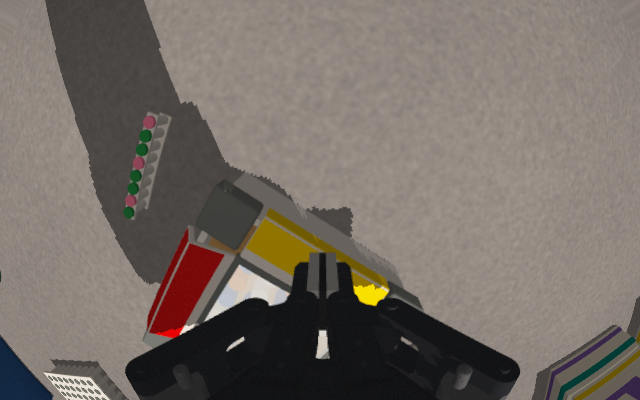

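View pics/s2.png

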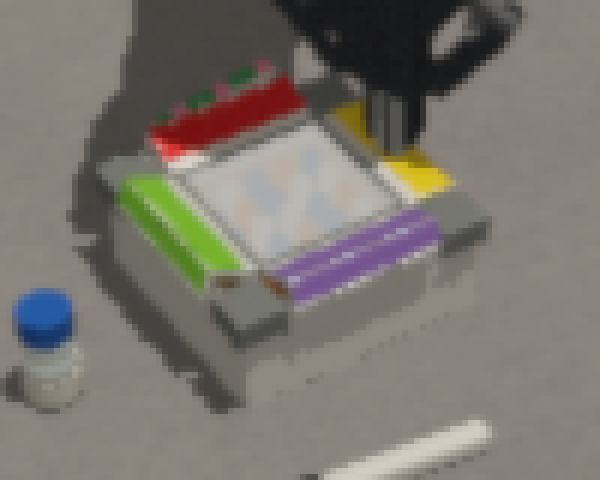

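Contact came at z = 59.6 with 26 N, and yellow is flush in both pictures: level with its grey corner at (330,265) in the wrist view, and lying flat in the scene crop. Next I lift and cross to purple.

Request:
play_rows --deltas '[{"dx": 0, "dy": 0, "dz": -0.15, "rx": 0, "ry": 0, "rz": 0, "gripper": 0}, {"dx": 0.02, "dy": 0.1, "dz": -0.15, "rx": 0, "ry": 0, "rz": 0, "gripper": 0}, {"dx": 0.079, "dy": 0.425, "dz": -0.13, "rx": 0, "ry": 0, "rz": 0, "gripper": 0}, {"dx": 0.079, "dy": 0.425, "dz": -0.12, "rx": 0, "ry": 0, "rz": 0, "gripper": 0}, {"dx": 0.079, "dy": 0.425, "dz": -0.12, "rx": 0, "ry": 0, "rz": 0, "gripper": 0}]'

```text
time_s: 5.85
ee_pos: [596.1, -65.0, 83.0]
tcp_rot: [0.83, 0.557, 0.002, -0.0]
contact_force: [-0.6, -0.2, -0.4]
opening: -0.2
```

Request:
play_rows --deltas '[{"dx": 0, "dy": 0, "dz": 0, "rx": 0, "ry": 0, "rz": 0, "gripper": 0}]'

```text
time_s: 5.95
ee_pos: [595.5, -65.4, 82.5]
tcp_rot: [0.83, 0.557, 0.001, -0.0]
contact_force: [-0.3, 0.4, 0.0]
opening: -0.1
```

```bash
cat > look.py <<'E'
from rig import bot
import cv2,numpy as np,sys
s=bot.observe();print(np.round(s["ee_pos"],1),np.round(s["contact_force"],1),s["time_s"])
for c in("wrist","scene","top"):
    im=bot.get_image(c)["frame"]
    cv2.imwrite(f"pics/{c}_{sys.argv[1]}.png",im[:,:,::-1])
    if c=="scene":cv2.imwrite(f"pics/crop_{sys.argv[1]}.png",cv2.resize(im[180:260,240:340,::-1],None,fx=6,fy=6,interpolation=3))
    for n in sys.argv[2:]:
        print(c,n,[(np.round(d["at"]).tolist(),round(d["p"],2)) for d in bot.landmark_of(c,n)[:1]])
E
python3 look.py 3 lid_centre purple_press
```

```text
[595.5 -65.4  82.5] [-0.3  0.4  0. ] 5.95
wrist lid_centre [([545.0, -97.0, 57.0], 0.91)]
wrist purple_press [([594.0, -64.0, 61.0], 0.73)]
scene lid_centre [([547.0, -100.0, 60.0], 0.73)]
scene purple_press [([594.0, -66.0, 71.0], 0.66)]
top lid_centre [([544.0, -102.0, 59.0], 0.94)]
top purple_press []
```

View pics/crop_3.png

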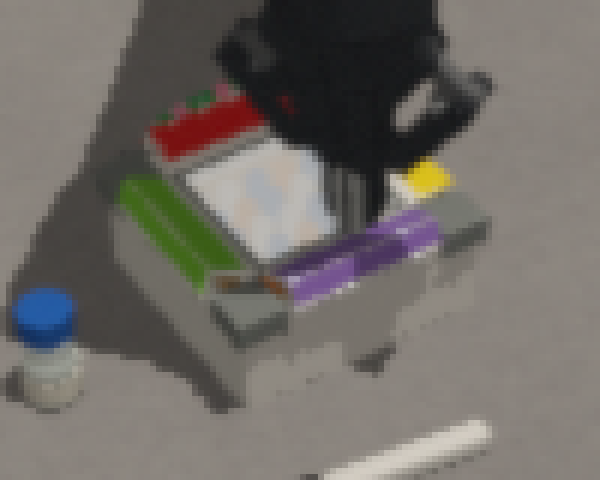

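The box has not moved, and the tip is over the outer part of purple at (360,225) in the crop. I'm pressing purple.

Request:
play_rows --deltas '[{"dx": 0, "dy": 0, "dz": 0.05, "rx": 0, "ry": 0, "rz": 0, "gripper": 0}, {"dx": 0, "dy": 0, "dz": 0.07, "rx": 0, "ry": 0, "rz": 0, "gripper": 0}, {"dx": 0, "dy": 0, "dz": 0.09, "rx": 0, "ry": 0, "rz": 0, "gripper": 0}, {"dx": 0, "dy": 0, "dz": 0.105, "rx": 0, "ry": 0, "rz": 0, "gripper": 0}, {"dx": 0, "dy": 0, "dz": 0.11, "rx": 0, "ry": 0, "rz": 0, "gripper": 0}]'

```text
time_s: 6.9
ee_pos: [595.1, -64.9, 60.2]
tcp_rot: [0.83, 0.557, 0.001, -0.001]
contact_force: [0.2, 0.7, -0.3]
opening: -0.0
```

Request:
play_rows --deltas '[{"dx": 0, "dy": 0, "dz": 0.005, "rx": 0, "ry": 0, "rz": 0, "gripper": 0}, {"dx": 0, "dy": 0, "dz": 0.009, "rx": 0, "ry": 0, "rz": 0, "gripper": 0}, {"dx": 0, "dy": 0, "dz": 0.009, "rx": 0, "ry": 0, "rz": 0, "gripper": 0}]'

```text
time_s: 7.2
ee_pos: [595.2, -65.0, 59.9]
tcp_rot: [0.83, 0.557, 0.002, -0.001]
contact_force: [-5.4, 1.1, 14.8]
opening: -0.1
```

Purple behaved the same way as yellow: free travel down to 60.2, then 15 N against the flush seat. Next is green.

Request:
play_rows --deltas '[{"dx": 0, "dy": 0, "dz": -0.15, "rx": 0, "ry": 0, "rz": 0, "gripper": 0}, {"dx": -0.1, "dy": 0.02, "dz": -0.15, "rx": 0, "ry": 0, "rz": 0, "gripper": 0}, {"dx": -0.425, "dy": 0.082, "dz": -0.13, "rx": 0, "ry": 0, "rz": 0, "gripper": 0}, {"dx": -0.425, "dy": 0.082, "dz": -0.12, "rx": 0, "ry": 0, "rz": 0, "gripper": 0}, {"dx": -0.425, "dy": 0.082, "dz": -0.12, "rx": 0, "ry": 0, "rz": 0, "gripper": 0}]'

```text
time_s: 7.7
ee_pos: [576.2, -154.6, 83.2]
tcp_rot: [0.832, 0.554, 0.001, -0.001]
contact_force: [0.7, 0.3, -0.1]
opening: 0.1
```

```bash
python3 look.py 4 lid_centre green_press purple_press; python3 -c "
from rig import bot;s=bot.observe();print(s['ee_pos'])"
```

```text
[ 576.2 -154.6   83.2] [ 0.7  0.3 -0.1] 7.7
wrist lid_centre [([546.0, -101.0, 63.0], 0.93)]
wrist green_press [([576.0, -150.0, 68.0], 0.8)]
wrist purple_press [([596.0, -63.0, 54.0], 0.81)]
scene lid_centre [([546.0, -98.0, 59.0], 0.69)]
scene green_press [([576.0, -149.0, 65.0], 0.47)]
scene purple_press [([595.0, -64.0, 62.0], 0.64)]
top lid_centre [([544.0, -97.0, 58.0], 0.61)]
top green_press []
top purple_press [([598.0, -63.0, 61.0], 0.63)]
[ 578.21230238 -149.61284787   83.54366062]
```

View pics/crop_4.png

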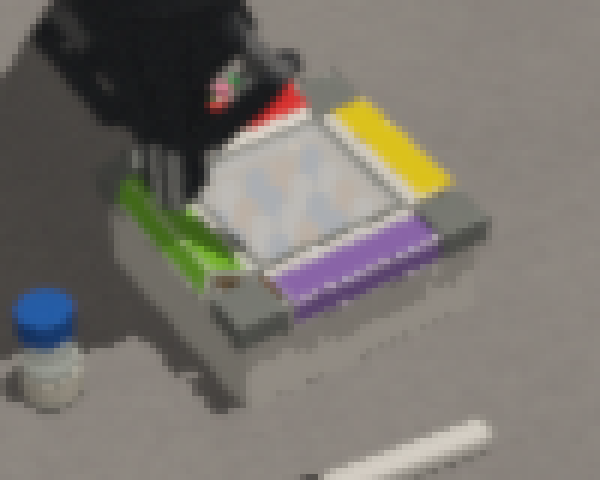

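The crop shows yellow and purple both flush. The tip has settled at (578, -150), on the green press point, so I'm pressing.

Request:
play_rows --deltas '[{"dx": 0, "dy": 0, "dz": 0.05, "rx": 0, "ry": 0, "rz": 0, "gripper": 0}, {"dx": 0, "dy": 0, "dz": 0.07, "rx": 0, "ry": 0, "rz": 0, "gripper": 0}, {"dx": 0, "dy": 0, "dz": 0.09, "rx": 0, "ry": 0, "rz": 0, "gripper": 0}, {"dx": 0, "dy": 0, "dz": 0.11, "rx": 0, "ry": 0, "rz": 0, "gripper": 0}, {"dx": 0, "dy": 0, "dz": 0.115, "rx": 0, "ry": 0, "rz": 0, "gripper": 0}]'

```text
time_s: 8.8
ee_pos: [577.8, -149.4, 60.0]
tcp_rot: [0.83, 0.557, 0.001, -0.001]
contact_force: [-1.7, -0.3, 7.2]
opening: -0.1
```

Request:
play_rows --deltas '[{"dx": 0, "dy": 0, "dz": 0.005, "rx": 0, "ry": 0, "rz": 0, "gripper": 0}, {"dx": 0, "dy": 0, "dz": 0.009, "rx": 0, "ry": 0, "rz": 0, "gripper": 0}, {"dx": 0, "dy": 0, "dz": 0.009, "rx": 0, "ry": 0, "rz": 0, "gripper": 0}]'

```text
time_s: 9.1
ee_pos: [577.9, -149.5, 59.8]
tcp_rot: [0.83, 0.557, 0.002, -0.002]
contact_force: [-5.6, 2.5, 17.7]
opening: -0.0
```

Request:
play_rows --deltas '[{"dx": 0, "dy": 0, "dz": -0.15, "rx": 0, "ry": 0, "rz": 0, "gripper": 0}, {"dx": -0.02, "dy": -0.1, "dz": -0.15, "rx": 0, "ry": 0, "rz": 0, "gripper": 0}, {"dx": -0.088, "dy": -0.42, "dz": -0.13, "rx": 0, "ry": 0, "rz": 0, "gripper": 0}, {"dx": -0.088, "dy": -0.42, "dz": -0.12, "rx": 0, "ry": 0, "rz": 0, "gripper": 0}, {"dx": -0.088, "dy": -0.42, "dz": -0.12, "rx": 0, "ry": 0, "rz": 0, "gripper": 0}]'

```text
time_s: 9.6
ee_pos: [490.4, -133.1, 82.8]
tcp_rot: [0.83, 0.557, 0.001, -0.003]
contact_force: [-0.8, 0.2, 0.1]
opening: -0.1
```

```bash
python3 look.py 5 lid_centre green_press red_press; python3 -c "
from rig import bot;s=bot.observe();print(s['ee_pos'])"
```

```text
[ 490.4 -133.1   82.8] [-0.8  0.2  0.1] 9.6
wrist lid_centre [([545.0, -99.0, 58.0], 0.85)]
wrist green_press [([499.0, -135.0, 69.0], 0.3)]
wrist red_press [([497.0, -134.0, 71.0], 0.93)]
scene lid_centre [([545.0, -97.0, 59.0], 0.76)]
scene green_press [([578.0, -153.0, 59.0], 0.67)]
scene red_press [([497.0, -128.0, 66.0], 0.5)]
top lid_centre [([542.0, -96.0, 58.0], 0.81)]
top green_press []
top red_press []
[ 493.55257889 -134.09997629   83.65082281]
```

View pics/crop_5.png

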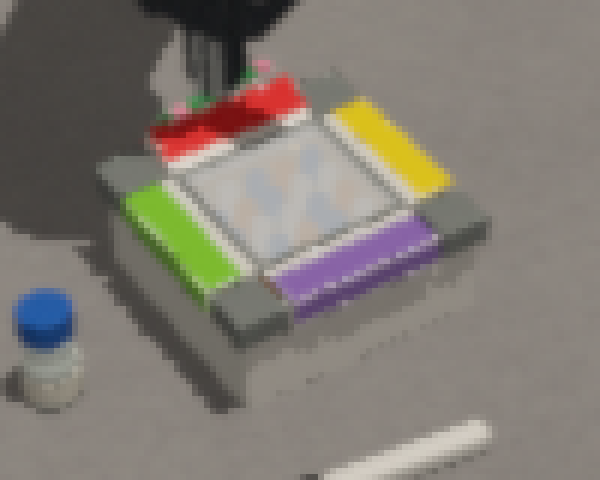

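Green is flush and only red still stands. I'm shifting the tip 2 mm inward, since the red estimates lie that way, and then pressing.

Request:
play_rows --deltas '[{"dx": 0.008, "dy": 0.006, "dz": 0.03, "rx": 0, "ry": 0, "rz": 0, "gripper": 0}, {"dx": 0.008, "dy": 0.006, "dz": 0.06, "rx": 0, "ry": 0, "rz": 0, "gripper": 0}, {"dx": 0.008, "dy": 0.006, "dz": 0.085, "rx": 0, "ry": 0, "rz": 0, "gripper": 0}, {"dx": 0.008, "dy": 0.006, "dz": 0.105, "rx": 0, "ry": 0, "rz": 0, "gripper": 0}, {"dx": 0.008, "dy": 0.006, "dz": 0.115, "rx": 0, "ry": 0, "rz": 0, "gripper": 0}]'

```text
time_s: 10.7
ee_pos: [494.9, -132.8, 59.9]
tcp_rot: [0.83, 0.557, 0.001, -0.002]
contact_force: [-1.7, -0.2, 8.5]
opening: -0.0
```

Request:
play_rows --deltas '[{"dx": 0, "dy": 0, "dz": 0.005, "rx": 0, "ry": 0, "rz": 0, "gripper": 0}, {"dx": 0, "dy": 0, "dz": 0.009, "rx": 0, "ry": 0, "rz": 0, "gripper": 0}, {"dx": 0, "dy": 0, "dz": 0.009, "rx": 0, "ry": 0, "rz": 0, "gripper": 0}]'

```text
time_s: 11.0
ee_pos: [495.1, -132.8, 59.7]
tcp_rot: [0.83, 0.557, 0.002, -0.002]
contact_force: [-9.0, 2.3, 22.4]
opening: -0.1
```

Red is seated too. Now I lift straight up and clear.

Request:
play_rows --deltas '[{"dx": 0, "dy": 0, "dz": -0.2, "rx": 0, "ry": 0, "rz": 0, "gripper": 0}, {"dx": 0, "dy": 0, "dz": -0.4, "rx": 0, "ry": 0, "rz": 0, "gripper": 0}, {"dx": 0, "dy": 0, "dz": -0.6, "rx": 0, "ry": 0, "rz": 0, "gripper": 0}, {"dx": 0, "dy": 0, "dz": -0.7, "rx": 0, "ry": 0, "rz": 0, "gripper": 0}, {"dx": 0, "dy": 0, "dz": -0.7, "rx": 0, "ry": 0, "rz": 0, "gripper": 0}]'

```text
time_s: 11.5
ee_pos: [496.9, -134.0, 203.0]
tcp_rot: [0.83, 0.557, 0.004, -0.0]
contact_force: [0.6, -0.3, -0.3]
opening: -0.0
```

```bash
python3 look.py 6 box yellow_press purple_press green_press red_press
```

```text
[ 496.9 -134.   203. ] [ 0.6 -0.3 -0.3] 11.5
wrist box [([543.0, -97.0, -2.0], 0.78)]
wrist yellow_press [([508.0, -47.0, 64.0], 0.86)]
wrist purple_press [([596.0, -67.0, 57.0], 0.6)]
wrist green_press [([580.0, -150.0, 63.0], 0.67)]
wrist red_press [([492.0, -138.0, 58.0], 0.63)]
scene box [([544.0, -97.0, 9.0], 0.88)]
scene yellow_press [([506.0, -45.0, 59.0], 0.74)]
scene purple_press [([596.0, -66.0, 61.0], 0.78)]
scene green_press [([577.0, -153.0, 58.0], 0.77)]
scene red_press [([357.0, 410.0, -0.0], 0.73)]
top box [([543.0, -98.0, 3.0], 0.89)]
top yellow_press [([512.0, -48.0, 62.0], 0.67)]
top purple_press [([598.0, -62.0, 58.0], 0.67)]
top green_press []
top red_press []
```

View pics/crop_6.png

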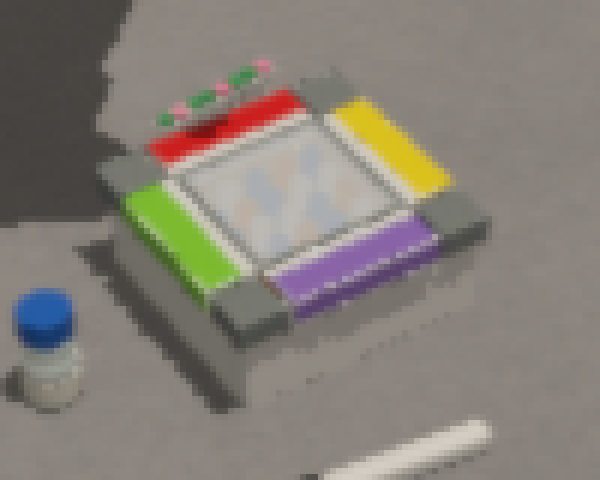

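View pics/wrist_6.png

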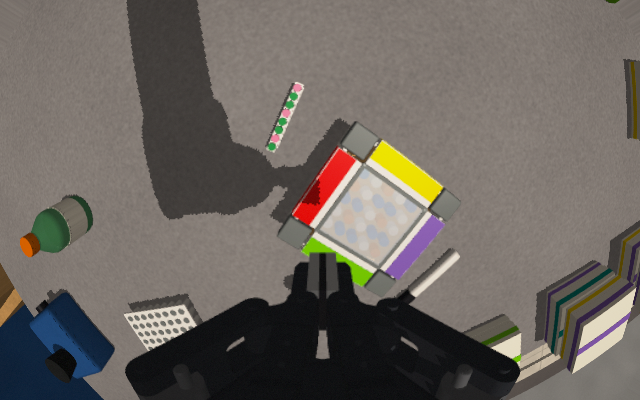

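All four sections are flush with the grey corners, with yellow at (405,170), red (325,188), green (340,262) and purple (415,250) in the wrist view. The box, vial, strip and marker are where they were.

```bash
python3 -c "
from rig import bot;s=bot.observe();print(s['ee_pos'],max(abs(v) for v in s['joint_vel']));print(bot.job_done())"
```

```text
[ 494.9961803  -133.62715481  199.73152154] 0.0020891745614939512
the job is handed in; nothing more can be done
None
```

I pressed the four rim sections shut with the closed fingertips in the order yellow, purple, green, red, and handed the job in at about 12–13 s. Handing in gives no verdict.

- **Sections:** each one stopped the fingertip at about z = 60 mm. Measured contact force was 26, 15, 18 and 22 N upward. In the last scene and wrist pictures all four lie flush with the grey corners.
- **Box and other things:** the box landmark stayed within network error of its start, about (543, -97) mm against (544, -97). In the final pictures the vial, marker and strip had not moved. I did not re-measure the rack, carton, tape and reagent, but the arm did not go near them.
- **Finish:** the tool stood still at z = 200 mm, touching nothing.
- **Disagreements:** in the last check the scene camera's red press point came back at (357, 410), on the tape roll. The top camera, with the gripper partly in its view, reported neither green nor red. The wrist camera put red at z = 58 mm, and the pictures agree with that.

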